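# Set the slab roller's thickness knob and prove the gap with the gauge

## Robot

A 6-joint arm with a two-finger parallel gripper is mounted at the origin on the work surface. World frame = base frame: x ahead of the robot, y to its left, z up, the work surface at z = 0. Lengths are in m, angles in rad, forces in N, time in s.
With the tool pointing down it reaches from about 0.325 to 0.775 m from the base axis. Payload 9.3 kg.
Tool frame: the origin (TCP) lies midway between the tips of the shut fingers; the grasp point (between the pads) lies 19 mm behind it; z points along the fingers, y is the line along which they close (so a half turn about z gives the same grasp; the last joint's range is limited). The gripper opens to 85 mm and grips with 20 to 120 N. Pads are 22 mm wide; open, the fingers measure 114 mm over their backs; the gripper's body (76 mm by 85 mm) begins 54 mm behind the grasp point. The pads swing forward as they close: fully open they stand 13 mm farther back than shut.
Start: joints at [1.144, 0.259, 0.021, 1.334, 0, 1.418], TCP at [0.149, 0.53, 0.231] pointing down, gripper open.
Joint ranges: [-3.04, 3.04], [-0.91, 1.82], [-1.04, 1.36], [-1.92, 1.95], [-1.52, 1.45], [-3.14, 3.14]. Speed limits (rad/s): [2.22, 2.22, 2.79, 3.14, 3.14, 3.14].

## Interface

Orientations are given as a rotation vector (axis times angle).
In Python, from workcell import ctrl, eyes, workorder gives the robot as it stands. The module is installed in compiled form; this text tells all that it offers.
- The arm moves only by the tool step_arm, never from a script. Its argument "steps" is one flat list of numbers, 7 for each row, row after row: the turn, a rotation vector about the world's x, y, z in degrees, then the shift along the world's x, y, z in mm, then the finger opening in mm, from 0 to 85.4. In form: [ax, ay, az, tx, ty, tz, fingers, ax, ay, az, tx, ty, tz, fingers, ...]. A call has 1 to 10 rows; each row shifts and turns the commanded pose from where the row before left it; what a row does not reach is not made up. A row lasts 1/12 s, in which the tool goes at most 41.7 mm and 7.16 degrees, less where a joint would pass 70% of its speed; a pose out of reach is approached as far as the arm can. A call is refused whole if a number of a shift passes 41.7 or a number of a turn 7.16, either way. A call with a gripper value outside its range is refused whole. The fingers move at their own pace and stop on an object; "squeeze" is the grip in N (left out, the last holds). Time passes only in rows, so rows that do not move let the fingers close. It gives the time, the measured TCP pose, the force, the opening and the grip force at its end, in the units of the state.
- ctrl.observe(): the state, without advancing time (a new reading comes with each control period).
- eyes.camera(name): name is "side" or "top" or "wrist"; returns (picture, depth): 384x512x3 uint8, red, green, blue; 384x512 float32, m along the optical axis (not along the pixel's ray), 0 where there is no reading.
- eyes.camera_model(name): a dict with "vfov" (degrees; the focal length in pixels is half the picture's height over the tangent of half this angle, whatever the lens; pixels are square), "cx", "cy" (the principal point, pixels), "dist" ([k1, k2, p1, p2, k3] as OpenCV has them; the pictures are not rectified), "R" (3x3) and "t" (3): a world point X has camera coordinates R X + t. Camera axes: x right, y down, z forward; pixel columns grow to the right and rows downward; lengths in m; the calibration is good to about 2 mm. A picture is of the moment at which its call begins: read the wrist's pose just before it. camera_model takes no time and is no camera call; for the wrist camera it gives the pose at the moment of the call.
- workorder.finish_job(): hands the job in; it is judged then, once.
Trained networks look in the newest picture that a camera, given by its name, has taken for a name from the list of things; names that differ only in an ending like _2 or _b are one class to them, and where a whole thing is asked for, a point or a joint stands for the part that bears it (a point fixed in the world has none). Each returns a list of dicts, best first, with "confidence" (0 to 1); they miss things now and then, are a little off and sometimes report something else, mostly with a low value. They report only what shows in the picture. A call takes as long as a camera call. They do not tell look-alikes from the thing itself.
- eyes.recognise(camera, name): "location" ([x, y, z] in m, in world coordinates, good to about 4 mm: the middle of the surface that is visible of it).
- eyes.trace(camera, name): "region" (384x512 bool, what is visible of it).
- eyes.landmark_of(camera, name): "location" ([x, y, z] in m, in world coordinates, good to about 4 mm: a listed point, or the origin of a listed thing).
The state is a dict: "clock": time; "joint_pos": joint angles; "joint_vel": joint speeds; "joint_efforts": joint torques, N m; "eef_pos": TCP position; "eef_rot": TCP orientation; "ft_force": force on the tool from outside, world axes, zero at the start; "ft_torque": the same for the moment, N m; "width": opening from 0.0 (shut) to 1.0 (fully open); "gripper_force": force on a finger pad.
Only numpy, scipy, OpenCV 4.12 (cv2) and the standard library are available. Lean on these libraries where they do the work, as an engineer would, in place of code of your own. Each camera call takes 0.05 s, during which the arm holds its last target. There are 200 camera calls.

## Task

Turn the slab roller's thickness knob until its pointer stands at the raised tab on the collar. Then check the gap: pick up the wooden gauge by its grip and slide it gently, strip first, along the bed and under the roller until you feel it press against the stop hidden inside the guard. Leave it lying there, let go, and disturb neither the collar nor the pots and bowls.

Things in the scene. Friction and masses are not known exactly. Their poses are not given: they have to be found in the camera images.
- knob (a joint): thickness knob's angle (rad), grows counterclockwise from above, ends at 0 and 4.2. Lifts the roller 3.5 mm per rad; gap over the bed 0.9 mm at 0, over 9.9 mm with the pointer at the tab. Starts with a gap under 4 mm, too low for the gauge, and 1.8 to 2.85 rad short of the tab (counterclockwise): one grasp does not do. Stiff (0.15 N m), stays where left.
- knob_grip (a point): point on the knob's vertical axis at the height to grip, 108 mm over the table. The knob is a black upright bar, 64 mm long, 16 mm thick, 36 mm tall (from 22 mm below this point to 14 mm above it), on a 66 mm disc. The bar runs along the point's x axis, +x towards the pointer; z up.
- pointer_tip (a point): end of the knob's pointer, a 5 mm wide nose low on one end of the black bar, 41 mm from the knob's axis. The bar's top also has a short bright line on the pointer's half.
- index (a joint): angle (rad) of the index collar, the aluminium ring (100 mm across) under the knob, held by stiff friction; leave it as it is. Same zero and sense as the knob: the pointer is at the tab when the two joint values are equal.
- index_mark (a point): inner end of the collar's one raised tab (17 mm long, 8 mm wide, 7 mm tall, sticking out 8 mm past the collar's rim), 41 mm from the knob's axis, where the pointer tip must come.
- slot (a point): point on the top of the bed (18 mm over the table) straight below the roller's axis, mid-length. x axis: level, the way in, away from the robot towards the guard; y along the steel roller (50 mm thick, 160 mm long); z up. The bed is 210 mm wide, from 165 mm before this point to 145 mm past it.
- guard: fixed grey sheet-metal guard behind the roller, with the stop inside it; origin and axes as slot. x from 29 to 134 mm, top 44 mm over the bed. Hides a rubber-faced sprung stop (about 1.5 N per mm, 15 mm travel, then rigid) whose face lies anywhere from x = 40 to 70 mm, unmeasured: feel for it.
- gauge: the loose wooden thickness gauge, 130 g: a flat strip 190 mm long, 40 mm wide, 8 mm thick, with an upright grip block on its top. Origin: centre of the strip's underside; x along the strip, +x to the tip end; z up. At the start it lies flat on the table to the left of the slab roller.
- gauge_grip (a point): centre of the gauge's upright grip block, 29 mm over the strip's underside and 40 mm behind the strip's middle. The block is 50 mm long (along the gauge's x), 14 mm wide (y), and stands from 8 to 50 mm over the underside.
- gauge_tip (a point): middle of the front end of the strip, 135 mm ahead (+x) of gauge_grip, 4 mm over the underside.
- clay_bowl: bystander: clay-coloured bowl, 96 mm across, 55 mm high; origin under its centre.
- clay_cup: bystander: clay-coloured cup, 72 mm across, 75 mm high; origin under its centre.
- water_bowl: bystander: red plastic bowl, 110 mm across, 50 mm high; origin under its centre.
- rig: the fixed table-top slab roller. Origin on the table below slot, same axes. A grey gearbox (110 mm along x, 90 mm along y, 70 mm high) centred at y = -150 mm carries the knob; a bearing post 85 mm high stands at y = +98 mm.
Things that resemble listed ones, but are neither listed nor needed, are in the scene too. Of the things shaped like the gauge, the wooden one is meant.

How it is judged:
By the outcome, as a careful person would: the job done as asked, in the order asked, and still so for the second after the job is handed in, with the robot touching nothing.
It also fails if it takes over 72 s, if anything falls off the work surface, if the arm or the gripper's body presses on something with over 40 N, if the wrist force passes 120 N, or if a joint passes its speed limit or range.

## Working session

There is one attempt and no reset: what is moved stays moved. The work goes in short steps, Python scripts to look and compute and a tool call to move; the robot and the scene stay as the last step left them, time stands still between calls to the robot, and variables do not carry over. Pictures are saved under pics/ and viewed, at most 10 in all, crops included, and the job is handed in when it is done.

Besides the shell and the picture viewer there is one more tool, called after "Emit:" in YAML: its name, and indented under it one key for each argument. step_arm: Moves the arm, as the interface text tells. Its arguments: {"type":"object","properties":{"steps":{"type":"array"},"squeeze":{"type":"number"}},"required":["steps"]}

```bash
mkdir -p pics; cat > h.py <<'E'
import numpy as np, cv2
from workcell import ctrl, eyes, workorder
def snap(c,fn=None):
    p,d=eyes.camera(c)
    if fn: cv2.imwrite('pics/'+fn,p[:,:,::-1])
    return p,d
def K(m):
    f=192/np.tan(np.radians(m['vfov'])/2)
    return np.array([[f,0,m['cx']],[0,f,m['cy']],[0,0,1]])
def unproj(m,uv,z):
    n=cv2.undistortPoints(np.array(uv,float).reshape(-1,1,2),K(m),np.array(m['dist'])).reshape(-1,2)
    z=np.asarray(z,float).reshape(-1,1)
    return (np.hstack([n,np.ones((len(n),1))])*z-np.array(m['t']))@np.array(m['R'])
def atz(m,uv,h):
    n=cv2.undistortPoints(np.array(uv,float).reshape(-1,1,2),K(m),np.array(m['dist'])).reshape(-1,2)
    R=np.array(m['R']);c=-R.T@np.array(m['t']);r=np.hstack([n,np.ones((len(n),1))])@R
    return c+r*((h-c[2])/r[:,2])[:,None]
def proj(m,X):
    return cv2.projectPoints(np.array(X,float).reshape(-1,1,3),cv2.Rodrigues(np.array(m['R']))[0],np.array(m['t'],float),K(m),np.array(m['dist']))[0].reshape(-1,2)
E
python3 - <<'E'
from h import *
np.set_printoptions(precision=4,suppress=True)
s=ctrl.observe();print(s['clock'],s['eef_pos'],s['eef_rot'],s['ft_force'])
for c in('top','side'):
    snap(c,c+'0.png')
    m=eyes.camera_model(c);print(c,m['vfov'],-np.array(m['R']).T@m['t'],m['dist'])
    for n in 'knob_grip pointer_tip index_mark slot gauge gauge_grip gauge_tip clay_bowl clay_cup water_bowl rig'.split():
        for r in eyes.landmark_of(c,n)[:3]: print(n,np.round(r['location'],4),round(r['confidence'],2))
print(ctrl.observe()['clock'])
E
```

```text
0.0 [0.1486 0.5293 0.2307] [-0.4286 -3.1118  0.002 ] [ 1.0796 -0.3188 -0.8252]
top 48.56966281386688 [0.388  0.0171 1.398 ] [-0.1623  0.      0.      0.      0.    ]
knob_grip [ 0.5847 -0.151   0.1058] 0.87
knob_grip [ 0.6102 -0.0052  0.0223] 0.53
knob_grip [0.698  0.3227 0.0026] 0.41
pointer_tip [ 0.6197 -0.1345  0.0868] 0.93
index_mark [ 0.5573 -0.1294  0.0827] 0.84
index_mark [0.6982 0.3228 0.0021] 0.57
slot [ 0.6093 -0.0064  0.0223] 0.85
slot [ 0.5573 -0.1292  0.0838] 0.66
gauge [0.4153 0.5121 0.0006] 0.92
gauge [0.2414 0.2885 0.0017] 0.92
gauge [ 0.4864  0.3127 -0.0009] 0.55
gauge_grip [0.3851 0.4879 0.0282] 0.72
gauge_grip [0.4497 0.3353 0.0327] 0.6
gauge_grip [0.2114 0.3083 0.0266] 0.57
gauge_tip [0.5816 0.285  0.0074] 0.92
gauge_tip [0.3266 0.2398 0.0069] 0.72
gauge_tip [0.4936 0.5713 0.0011] 0.58
clay_bowl [ 0.6975  0.3207 -0.001 ] 0.87
clay_cup [ 0.6588 -0.4086  0.0002] 0.76
clay_cup [0.4842 0.3147 0.0003] 0.51
water_bowl [ 0.3963 -0.3256 -0.0005] 0.65
rig [ 0.6071 -0.0054 -0.001 ] 0.81
side 54.76040878336128 [ 0.3588 -0.9574  0.8621] [-0.0448  0.      0.      0.      0.    ]
knob_grip [ 0.5906 -0.1517  0.1102] 0.69
pointer_tip [ 0.6284 -0.1353  0.0948] 0.64
index_mark [ 0.5556 -0.1335  0.0788] 0.6
slot [ 0.6111 -0.0051  0.0147] 0.72
gauge [ 0.4885  0.3162 -0.0006] 0.9
gauge [0.2398 0.2836 0.0021] 0.79
gauge [ 0.4167  0.512  -0.0025] 0.67
gauge_grip [0.448  0.3315 0.0248] 0.95
gauge_grip [0.3848 0.4863 0.0318] 0.87
gauge_grip [0.2138 0.3089 0.0272] 0.56
gauge_tip [0.5786 0.2825 0.0011] 0.93
gauge_tip [0.4931 0.5717 0.0022] 0.61
gauge_tip [0.3243 0.2408 0.0032] 0.61
clay_bowl [0.7012 0.3218 0.0026] 0.66
clay_cup [ 0.659  -0.4088 -0.0008] 0.63
water_bowl [ 0.3983 -0.3228 -0.0043] 0.64
rig [ 0.6132 -0.0073  0.0022] 0.83
rig [0.4508 0.3319 0.0222] 0.68
1.2
```

View pics/top0.png

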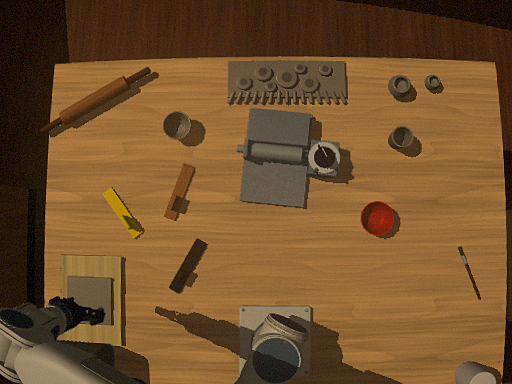

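View pics/side0.png

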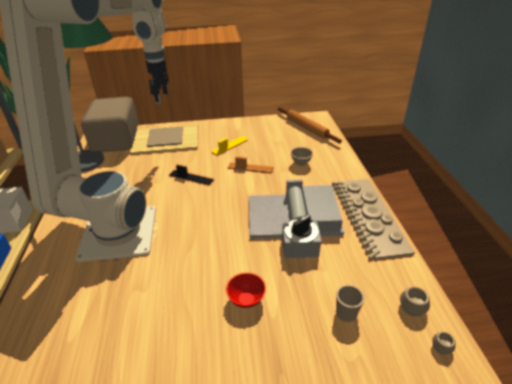

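The top view shows the wooden gauge at about (180,192) with its tip up, and the black and yellow gauges are decoys. The knob is at (325,155), with its bright pointer line towards the upper right. The side view agrees: knob at (302,225), wooden gauge at (250,167).

```bash
python3 - <<'E'
from h import *
from scipy.spatial.transform import Rotation as Ro
s=ctrl.observe();R=Ro.from_rotvec(s['eef_rot']).as_matrix();print(R.round(3))
q=s['joint_pos'];yaw=np.degrees(np.arctan2(R[1,0],R[0,0]));print('tool x yaw',yaw,np.degrees(q[0]),np.degrees(q[5]),'const',yaw-np.degrees(q[0]-q[5]))
m=eyes.camera_model('wrist');print(-np.array(m['R']).T@m['t']-s['eef_pos'],np.array(m['R']).round(3),m['vfov'])
E
```

```text
[[-0.963  0.27  -0.   ]
 [ 0.27   0.963  0.   ]
 [ 0.     0.    -1.   ]]
tool x yaw 164.30999527202246 65.56950040544415 81.25950513664357 const 180.00000000322188
[-0.0742415   0.02101471  0.14188536] [[ 0.27   0.963 -0.001]
 [ 0.918 -0.257  0.302]
 [ 0.29  -0.082 -0.953]] 66.74270973402174
```

Emit:
step_arm:
  steps: [0,0,-7,22,-34,1,60,0,0,-7,22,-34,1,60,0,0,-7,22,-34,1,60,0,0,-7,22,-34,1,60,0,0,-7,22,-34,1,60,0,0,-7,22,-34,1,60,0,0,-7,22,-34,1,60,0,0,-7,22,-34,1,60,0,0,-7,22,-34,1,60,0,0,-7,22,-34,1,60]
  squeeze: 80

```text
clock: 2.03
eef_pos: [0.3693, 0.1877, 0.2417]
eef_rot: [2.143, 2.297, 0.001]
ft_force: [0.7, 0.9, 0.0]
width: 0.7
gripper_force: 0.0
```

Emit:
step_arm:
  steps: [0,0,-7,22,-34,1,60,0,0,-7,22,-34,1,60,0,0,-7,22,-34,1,60,0,0,-7,22,-34,1,60,0,0,-7,22,-34,1,60,0,0,-7,22,-34,1,60,0,0,-7,22,-34,1,60,0,0,-7,22,-34,1,60,0,0,-7,22,-34,1,60,0,0,0,0,0,0,60]

```text
clock: 2.87
eef_pos: [0.5696, -0.1222, 0.2486]
eef_rot: [3.029, 0.83, -0.001]
ft_force: [-0.8, 0.9, 0.2]
width: 0.702
gripper_force: 0.0
```

```bash
python3 - <<'E'
from h import *
np.set_printoptions(precision=4,suppress=True)
s=ctrl.observe();print(s['clock'],s['eef_pos'],s['eef_rot'],s['joint_pos'],s['ft_force'])
c='wrist'
p,d=snap(c); cv2.imwrite('pics/w1.png',p[:,:,::-1])
m=eyes.camera_model(c)
for n in 'knob_grip pointer_tip index_mark slot rig'.split():
    for r in eyes.landmark_of(c,n)[:2]: print(n,np.round(r['location'],4),round(r['confidence'],2),proj(m,r['location']))
np.savez('w1.npz',p=p,d=d)
import pickle;pickle.dump(m,open('w1.pkl','wb'))
E
```

```text
2.8667 [ 0.5696 -0.1222  0.2486] [ 3.029   0.8299 -0.001 ] [-0.3547  0.3113  0.1399  1.3993 -0.0012  2.2521] [-0.7825  0.945   0.1843]
knob_grip [ 0.5908 -0.1561  0.1089] 0.95 [[301.7688 180.0793]]
pointer_tip [ 0.6258 -0.1359  0.0904] 0.83 [[301.7273 137.0185]]
index_mark [ 0.5602 -0.1277  0.0812] 0.62 [[261.4512 183.5721]]
rig [ 0.6139 -0.0079  0.0013] 0.78 [[201.3447  83.2649]]
```

View pics/w1.png

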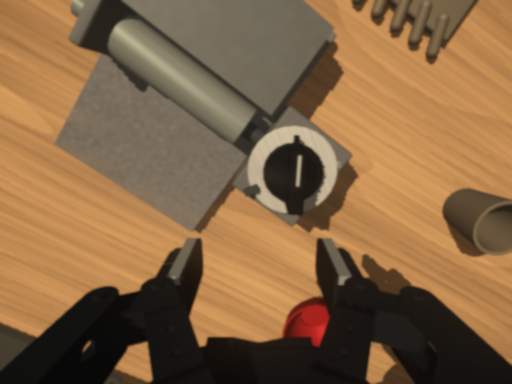

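```bash
python3 - <<'E'
from h import *
import pickle
p=np.load('w1.npz')['p'];m=pickle.load(open('w1.pkl','rb'))
c=p[110:230,225:365]
cv2.imwrite('pics/w1c.png',cv2.resize(np.clip(c[:,:,::-1].astype(float)*1.3,0,255).astype(np.uint8),None,fx=5,fy=5,interpolation=cv2.INTER_CUBIC))
d=np.load('w1.npz')['d']
v,u=np.mgrid[110:230,225:365];X=unproj(m,np.c_[u.ravel(),v.ravel()],d[110:230,225:365].ravel())
for lo,hi in((.115,.13),(.094,.112),(.08,.092),(.07,.08),(.06,.07)):
    k=(X[:,2]>lo)&(X[:,2]<hi);q=X[k]
    if len(q)>5:
        (c,sz,a)=cv2.minAreaRect(q[:,:2].astype(np.float32));print(lo,len(q),np.median(q[:,2]),c,sz,a)
E
```

```text
0.115 1066 0.12122782343593186 (0.5869881510734558, -0.15130311250686646) (0.06304359436035156, 0.016137100756168365) 28.854887008666992
0.094 216 0.09969554297682315 (0.5908375978469849, -0.1421879529953003) (0.07201360911130905, 0.012837546877563) 15.905299186706543
0.08 1870 0.08538238926400846 (0.5776997208595276, -0.14770817756652832) (0.06460011005401611, 0.08658530563116074) 77.71617889404297
0.07 3496 0.07540275150416861 (0.5904626846313477, -0.12661686539649963) (0.1467219442129135, 0.10733895748853683) 84.65155792236328
0.06 1770 0.06889558788793324 (0.5905737280845642, -0.12508398294448853) (0.1427333503961563, 0.1100664958357811) 84.54227447509766
```

View pics/w1c.png

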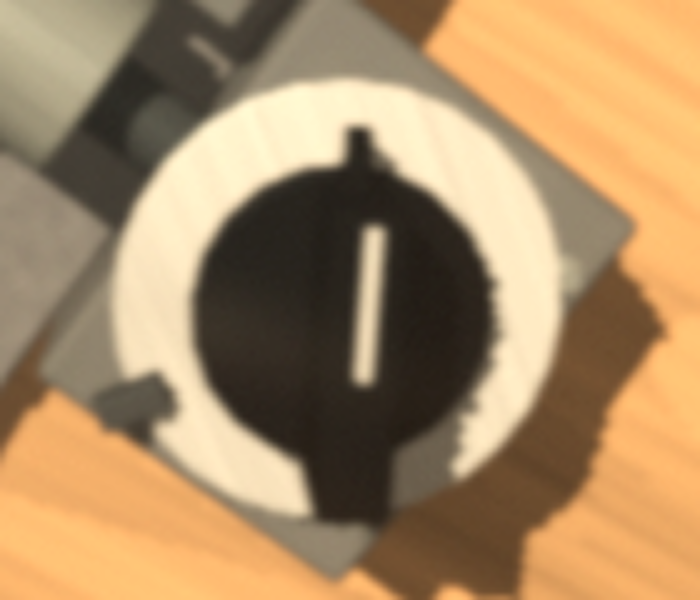

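```bash
python3 - <<'E'
from h import *
import pickle
z=np.load('w1.npz');p,d=z['p'],z['d'];m=pickle.load(open('w1.pkl','rb'))
C=np.array([.587,-.1513])
v,u=np.mgrid[175:203,240:265];D=d[175:203,240:265]
X=unproj(m,np.c_[u.ravel(),v.ravel()],D.ravel())
g=p[175:203,240:265].astype(int).sum(2).ravel()
r=np.hypot(*(X[:,:2]-C).T)
k=(X[:,2]>.0785)&(X[:,2]<.09)&(r>38)if 0 else (X[:,2]>.0785)&(X[:,2]<.09)&(r>.038)
q=X[k];print(len(q),q.mean(0),q[:,2].min(),q[:,2].max(),cv2.minAreaRect(q[:,:2].astype(np.float32)))
e=q.mean(0)[:2]-C;print('tab ang',np.degrees(np.arctan2(e[1],e[0])),np.hypot(*e))
P=atz(m,[[225+138/5,110+400/5]],.0825)[0];e=P[:2]-C;print(P,np.degrees(np.arctan2(e[1],e[0])),np.hypot(*e))
# pointer nose, crop(358,145)
for h in(.09,.095):
  P=atz(m,[[225+358/5,110+130/5]],h)[0];e=P[:2]-C;print(h,np.degrees(np.arctan2(e[1],e[0])),np.hypot(*e))
# white ring fit at z .0755
vv,uu=np.nonzero((p.min(2)>150)&(np.abs(np.arange(512)-295)<60)[None]&(np.abs(np.arange(384)-170)<60)[:,None])
Y=atz(m,np.c_[uu,vv],.0755)[:,:2];h=cv2.convexHull(Y.astype(np.float32));print('ring',cv2.minEnclosingCircle(h))
# slot: top roller line, bed edges
E
```

```text
116 [ 0.54789283 -0.12155447  0.08228734] 0.07853870876446975 0.0847118538071355 ((0.547469973564148, -0.12181711196899414), (0.008027547970414162, 0.016825782135128975), 55.09194564819336)
tab ang 142.74280655417195 0.049134173052924376
[ 0.54913443 -0.12293544  0.0825    ] 143.1636410918997 0.04731119472810677
0.09 28.87197649348393 0.0421939097102942
0.095 29.754250480552226 0.04276841138317628
ring ((0.5916539430618286, -0.14968396723270416), 0.047455236315727234)
```

The crop shows the pointer nose at (358,145) and the tab at (138,402). The measured sizes match the spec: bar 63×16 mm at 28.9°, tab 17×8 mm at about 143°. The turn needed is about 114° counterclockwise.

Emit:
step_arm:
  steps: [0,0,-1.8,17.4,-29.1,0,50,0,0,0,0,0,-30,50,0,0,0,0,0,-40,50,0,0,0,0,0,-40,50,0,0,0,0,0,-30,50,0,0,0,0,0,-16,50,0,0,0,0,0,0,50]

```text
clock: 3.75
eef_pos: [0.5819, -0.1436, 0.0911]
eef_rot: [-3.034, -0.802, 0.007]
ft_force: [-0.6, 0.1, 0.6]
width: 0.582
gripper_force: 0.0
```

Emit:
step_arm:
  steps: [0,0,0,0,0,0,5,0,0,0,0,0,0,5,0,0,0,0,0,0,5,0,0,0,0,0,0,5,0,0,0,0,0,0,5,0,0,0,0,0,0,5]

```text
clock: 4.25
eef_pos: [0.5891, -0.1533, 0.097]
eef_rot: [3.024, 0.79, 0.01]
ft_force: [18.1, -36.3, -19.4]
width: 0.168
gripper_force: 79.9
```

Emit:
step_arm:
  steps: [0,0,0,2.5,-4.5,0,5,0,0,0,2,-4,0,5,0,0,0,0,0,0,5,0,0,0,0,0,0,5,0,0,0,0,0,0,5]

```text
clock: 4.67
eef_pos: [0.5894, -0.1539, 0.0968]
eef_rot: [3.036, 0.801, 0.004]
ft_force: [-0.5, 0.2, 6.4]
width: 0.168
gripper_force: 84.0
```

Emit:
step_arm:
  steps: [0,0,4,0,0,0,5,0,0,6,0,0,0,5,0,0,6,0,0,0,5,0,0,6,0,0,0,5,0,0,6,0,0,0,5,0,0,6,0,0,0,5,0,0,6,0,0,0,5,0,0,0,0,0,0,5]
  squeeze: 100

```text
clock: 5.33
eef_pos: [0.5896, -0.1542, 0.0968]
eef_rot: [2.572, 1.798, 0.003]
ft_force: [0.5, -2.1, 5.5]
width: 0.172
gripper_force: 98.8
```

```bash
cat > k.py <<'E'
from h import *
from scipy.spatial.transform import Rotation as Ro
s=ctrl.observe();print('clk',s['clock'],s['eef_pos'].round(4) if hasattr(s['eef_pos'],'round') else s['eef_pos'],'yaw',np.degrees(np.arctan2(*Ro.from_rotvec(s['eef_rot']).as_matrix()[1::-1,0])),'q',np.round(s['joint_pos'],2),'F',np.round(s['ft_force'],1),np.round(s['ft_torque'],2))
E
python3 k.py
```

```text
clk 5.3333 [ 0.5896 -0.1542  0.0968] yaw 69.93419599183123 q [-0.39  0.42 -0.08  1.06 -0.    1.53] F [ 0.5 -2.1  5.5] [0.01 0.45 0.13]
```

Emit:
step_arm:
  steps: [0,0,6,0,0,0,5,0,0,6,0,0,0,5,0,0,6,0,0,0,5,0,0,6,0,0,0,5,0,0,6,0,0,0,5,0,0,6,0,0,0,5,0,0,6,0,0,0,5,0,0,6,0,0,0,5,0,0,6,0,0,0,5,0,0,0,0,0,0,5]

```text
clock: 6.17
eef_pos: [0.5902, -0.1543, 0.0968]
eef_rot: [1.476, 2.767, 0.0]
ft_force: [2.3, -0.2, 6.7]
width: 0.169
gripper_force: 99.0
```

```bash
python3 k.py
```

```text
clk 6.1667 [ 0.5902 -0.1543  0.0968] yaw 123.83545676285678 q [-0.39  0.42 -0.08  1.06 -0.    0.59] F [ 2.3 -0.2  6.7] [-0.11 -0.03  0.14]
```

Emit:
step_arm:
  steps: [0,0,6,0,0,0,5,0,0,6,0,0,0,5,0,0,6,0,0,0,5,0,0,0,0,0,0,5,0,0,0,0,0,0,5,0,0,0,0,0,0,45,0,0,0,0,0,0,45,0,0,0,0,0,0,45,0,0,0,0,0,0,45]

```text
clock: 6.92
eef_pos: [0.5884, -0.1539, 0.0943]
eef_rot: [-1.036, -2.965, 0.0]
ft_force: [0.3, -0.4, 1.0]
width: 0.532
gripper_force: 0.0
```

Emit:
step_arm:
  steps: [0,0,0,0,0,25,45,0,0,0,0,0,40,45,0,0,0,0,0,40,45,0,0,0,0,0,40,45,0,0,0,0,0,0,45,0,0,0,0,0,0,45,0,0,0,0,0,0,45]

```text
clock: 7.5
eef_pos: [0.5883, -0.154, 0.2388]
eef_rot: [-1.036, -2.965, 0.0]
ft_force: [0.6, -0.3, -1.0]
width: 0.528
gripper_force: 0.0
```

```bash
cat > w.py <<'E'
import sys,pickle
from h import *
n=sys.argv[1];s=ctrl.observe();p,d=snap('wrist',n+'.png');m=eyes.camera_model('wrist')
np.savez(n+'.npz',p=p,d=d);pickle.dump(m,open(n+'.pkl','wb'))
v,u=np.nonzero(d>0);X=unproj(m,np.c_[u,v],d[v,u])
near=np.hypot(X[:,0]-.588,X[:,1]+.153)
q=X[(near<.05)&(X[:,2]>.115)&(X[:,2]<.128)];c,sz,a=cv2.minAreaRect(q[:,:2].astype(np.float32));print('bar',c,sz,a,np.median(q[:,2]))
C=np.array(c)
k=(X[:,2]>.0785)&(X[:,2]<.0855)&(near<.065);e=X[k][:,:2]-C;r=np.hypot(*e.T);A=np.degrees(np.arctan2(e[:,1],e[:,0]))
for lo,hi in((.052,.06),(.045,.06),(.040,.06)):
    j=(r>lo)&(r<hi);print('tab',lo,j.sum(),np.mean(A[j]) if j.any() else 0,np.ptp(A[j]) if j.any() else 0)
k=(X[:,2]>.089)&(X[:,2]<.112)&(near<.045);e=X[k][:,:2]-C;r=np.hypot(*e.T);A=np.degrees(np.arctan2(e[:,1],e[:,0]));j=r>.034;print('nose',j.sum(),A[j].mean() if j.any() else 0)
uv=proj(m,[[C[0],C[1],.09]])[0].astype(int);x,y=uv;c=p[max(0,y-70):y+70,max(0,x-80):x+80]
cv2.imwrite('pics/'+n+'c.png',cv2.resize(c[:,:,::-1],None,fx=4,fy=4,interpolation=cv2.INTER_CUBIC));print('crop origin',x-80,y-70)
E
python3 k.py; python3 w.py w2
```

```text
clk 7.5 [ 0.5883 -0.154   0.2388] yaw 141.49056864769048 q [-0.39  0.36  0.19  1.4  -0.    0.28] F [ 0.6 -0.3 -1. ] [ 0.02 -0.01  0.01]
bar (0.5907155871391296, -0.15470805764198303) (0.01549897063523531, 0.06348899006843567) 51.43870162963867 0.1203090926688408
tab 0.052 63 144.5766359172914 8.105930260538258
tab 0.045 119 144.5697471205881 8.943133519266354
tab 0.04 134 144.6386023677053 9.367929916334788
nose 54 141.66028389136767
crop origin 180 111
```

View pics/w2c.png

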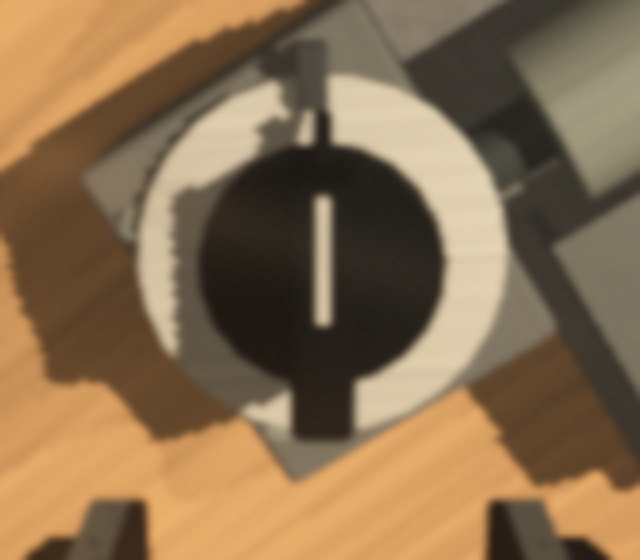

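The crop shows the pointer nose at (323,125) just clockwise of the tab centre at (311,75), about 3° short. I'll regrasp and turn the rest.

Emit:
step_arm:
  steps: [0,0,0,1,0,-40,45,0,0,0,1,0,-40,45,0,0,0,0,0,-40,45,0,0,0,0,0,-25,45,0,0,0,0,0,0,5,0,0,0,0,0,0,5,0,0,0,0,0,0,5,0,0,0,0,0,0,5,0,0,3.2,0,0,0,5,0,0,0,0,0,0,5]

```text
clock: 8.38
eef_pos: [0.5904, -0.154, 0.0945]
eef_rot: [-0.948, -2.994, -0.0]
ft_force: [-0.2, -0.0, -12.7]
width: 0.169
gripper_force: 98.8
```

Emit:
step_arm:
  steps: [0,0,0,0,0,0,5,0,0,0,0,0,0,5]

```text
clock: 8.55
eef_pos: [0.5904, -0.154, 0.0945]
eef_rot: [-0.954, -2.993, -0.0]
ft_force: [-1.3, 0.6, -10.6]
width: 0.168
gripper_force: 98.8
```

```bash
python3 k.py
```

```text
clk 8.55 [ 0.5904 -0.154   0.0945] yaw 144.64132900580552 q [-0.39  0.43 -0.08  1.06 -0.    0.22] F [ -1.3   0.6 -10.6] [0.13 0.4  0.13]
```

Emit:
step_arm:
  steps: [0,0,0,0,0,0,45,0,0,0,0,0,0,45,0,0,0,0,0,0,45,0,0,0,0,0,0,45,0,0,0,0,0,25,45,0,0,0,0,0,40,45,0,0,0,0,0,40,45,0,0,0,0,0,40,45,0,0,0,0,0,0,45,0,0,0,0,0,0,45]

```text
clock: 9.38
eef_pos: [0.5917, -0.1546, 0.2427]
eef_rot: [0.95, 2.988, -0.001]
ft_force: [-0.1, -0.6, -0.4]
width: 0.526
gripper_force: 0.0
```

```bash
python3 k.py; python3 w.py w3; python3 - <<'E'
# rig pose: roller + bed geometry from wrist image depth, in the same frame
from h import *
import pickle
np.set_printoptions(precision=4,suppress=True)
for n in('w1','w3'):
    z=np.load(n+'.npz');d=z['d'];m=pickle.load(open(n+'.pkl','rb'))
    v,u=np.nonzero(d>0);X=unproj(m,np.c_[u,v],d[v,u])
    k=(abs(X[:,0]-.61)<.05)&(X[:,1]>-.075)&(X[:,1]<.06)&(X[:,2]>.066)&(X[:,2]<.09)
    q=X[k]
    if len(q)>50:
        l=cv2.fitLine(q[:,:2].astype(np.float32),cv2.DIST_HUBER,0,.01,.01).ravel();c,sz,a=cv2.minAreaRect(q[:,:2].astype(np.float32))
        print(n,'roller top',len(q),l,np.degrees(np.arctan2(l[1],l[0])),c,sz,a,q[:,2].max())
    k=(X[:,2]>.011)&(X[:,2]<.024)&(X[:,0]>.4)&(X[:,0]<.59)&(abs(X[:,1])<.13);q=X[k];print('bed z',np.median(q[:,2]))
    c,sz,a=cv2.minAreaRect(q[:,:2].astype(np.float32));print(c,sz,a)
    ed=q[:,:]
    # left edge (max y) per x
    xs=np.arange(q[:,0].min()+.02,.58,.004);E=[(x,q[abs(q[:,0]-x)<.002][:,1].max()) for x in xs if (abs(q[:,0]-x)<.002).sum()>5]
    E=np.array(E);print('left edge fit',np.polyfit(E[:,0],E[:,1],1),len(E))
E
```

```text
clk 9.3833 [ 0.5917 -0.1546  0.2427] yaw 144.7024524186622 q [-0.39  0.36  0.2   1.4  -0.    0.22] F [-0.1 -0.6 -0.4] [ 0.01 -0.02 -0.05]
bar (0.5896788239479065, -0.15448899567127228) (0.015694912523031235, 0.06299333274364471) 54.96876525878906 0.11887332756267859
tab 0.052 62 144.16756165961058 7.679746094626324
tab 0.045 117 144.13960812672445 8.876457679009917
tab 0.04 133 144.17910549475715 9.245818907634003
nose 50 144.55797520322665
crop origin 177 106
w1 roller top 3713 [ 0.1041  0.9946  0.6078 -0.0051] 84.02214 (0.6072776913642883, -0.007461994886398315) (0.13782671093940735, 0.03192925825715065) 84.02312469482422 0.07270846581183425
bed z 0.01773109293834002
(0.5183026194572449, 0.006315387785434723) (0.20927365124225616, 0.15170426666736603) 84.53121948242188
left edge fit [-0.0957  0.1605] 32
w3 roller top 5119 [ 0.1109  0.9938  0.6072 -0.0053] 83.6301 (0.6080562472343445, -0.007580548524856567) (0.13866005837917328, 0.040142856538295746) 84.2252426147461 0.0775007551129094
bed z 0.015385843885917561
(0.5117592811584473, -0.010994724929332733) (0.15645983815193176, 0.23463888466358185) 0.0038839129265397787
left edge fit [ 1.235  -0.5864] 32
```

View pics/w3.png

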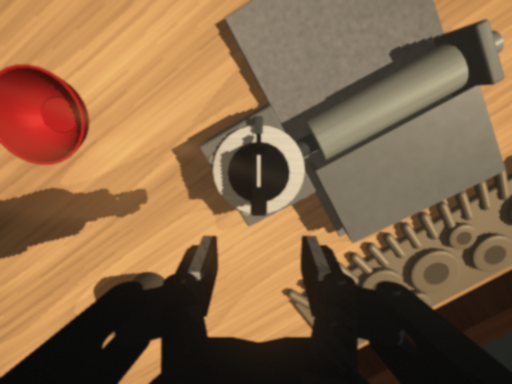

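The pointer nose (258,130) now lines up with the tab (256,122) in w3; measured bar 145.0°, nose 144.6°, tab 144.2–144.6°. The collar stayed put within measurement error. Next is the gauge.

Emit:
step_arm:
  steps: [0,0,1.2,-11.5,40.4,0,60,0,0,1.2,-11.5,40.4,0,60,0,0,1.2,-11.5,40.4,0,60,0,0,1.2,-11.5,40.4,0,60,0,0,1.2,-11.5,40.4,0,60,0,0,1.2,-11.5,40.4,0,60,0,0,1.2,-11.5,40.4,0,60,0,0,1.2,-11.5,40.4,0,60,0,0,1.2,-11.5,40.4,0,60,0,0,1.2,-11.5,40.4,0,60]

```text
clock: 10.27
eef_pos: [0.475, 0.2483, 0.238]
eef_rot: [-0.633, -3.076, 0.002]
ft_force: [1.0, 0.2, -0.2]
width: 0.705
gripper_force: 0.0
```

Emit:
step_arm:
  steps: [0,0,1.2,-11.5,40.4,0,60,0,0,1.2,-11.5,40.4,0,60,0,0,0,0,0,0,60,0,0,0,0,0,0,60,0,0,0,0,0,0,60,0,0,0,0,0,0,60]

```text
clock: 10.77
eef_pos: [0.4539, 0.3258, 0.2386]
eef_rot: [-0.571, -3.088, 0.001]
ft_force: [0.5, 0.2, -0.4]
width: 0.705
gripper_force: 0.0
```

```bash
python3 k.py; cat > g.py <<'E'
import sys,pickle
from h import *
n=sys.argv[1];p,d=snap('wrist',n+'.png');m=eyes.camera_model('wrist')
np.savez(n+'.npz',p=p,d=d);pickle.dump(m,open(n+'.pkl','wb'))
for q in('gauge_grip','gauge_tip'):
    for r in eyes.landmark_of('wrist',q)[:2]: print(q,np.round(r['location'],4),round(r['confidence'],2))
v,u=np.nonzero(d>0);X=unproj(m,np.c_[u,v],d[v,u])
G=np.array(eval(sys.argv[2]));z0=float(sys.argv[3]);r=np.hypot(*(X[:,:2]-G).T)
for lo,hi,R in((.045,.056,.045),(.004,.012,.2)):
    q=X[(X[:,2]>z0+lo)&(X[:,2]<z0+hi)&(r<R)]
    if len(q)>20:
        # main cluster only
        c,sz,a=cv2.minAreaRect(q[:,:2].astype(np.float32));print(lo,len(q),np.median(q[:,2]),c,sz,a)
E
python3 g.py g1 '[.449,.333]' 0
```

```text
clk 10.7667 [0.4539 0.3258 0.2386] yaw 159.04336828946333 q [ 0.47  0.27  0.06  1.36 -0.    0.84] F [ 0.5  0.2 -0.4] [-0.   -0.01 -0.02]
gauge_grip [0.3869 0.4874 0.0253] 0.98
gauge_grip [0.4468 0.3285 0.0294] 0.97
gauge_tip [0.5784 0.2858 0.0032] 0.97
gauge_tip [ 0.4892  0.5695 -0.0009] 0.56
0.045 486 0.049189571340426515 (0.4491560757160187, 0.33069998025894165) (0.013749858364462852, 0.048962585628032684) 71.09857177734375
0.004 8856 0.007444831322445141 (0.40208083391189575, 0.38324135541915894) (0.32475319504737854, 0.2846943140029907) 10.012174606323242
```

View pics/g1.png

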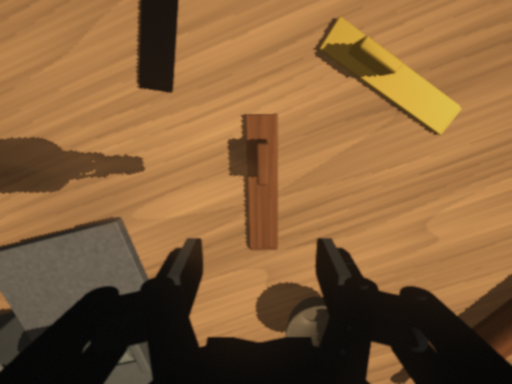

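The picture shows the wooden gauge in the middle: grip block at (262,160), tip at (262,248). Grip measured at (0.449,0.331), and the block's 14×49 mm size matches.

Emit:
step_arm:
  steps: [0,0,2,-4.7,4.9,-40,50,0,0,0,0,0,-40,50,0,0,0,0,0,-40,50,0,0,0,0,0,-40,50,0,0,0,0,0,-30,50,0,0,0,0,0,-20,50,0,0,0,0,0,-10,50,0,0,0,0,0,-4,50,0,0,0,0,0,0,50,0,0,0,0,0,0,50]
  squeeze: 40

```text
clock: 11.75
eef_pos: [0.45, 0.3318, 0.0165]
eef_rot: [0.516, 3.097, 0.002]
ft_force: [-0.0, -0.6, -0.5]
width: 0.585
gripper_force: 0.0
```

Emit:
step_arm:
  steps: [0,0,0,0,0,0,3,0,0,0,0,0,0,3,0,0,0,0,0,0,3,0,0,0,0,0,0,3,0,0,0,0,0,0,3,0,0,0,0,0,0,3,0,0,0,0,0,0,3]

```text
clock: 12.33
eef_pos: [0.4495, 0.332, 0.0163]
eef_rot: [0.515, 3.098, 0.001]
ft_force: [-0.2, -0.6, 6.0]
width: 0.156
gripper_force: 40.6
```

```bash
python3 k.py
```

```text
clk 12.3333 [0.4495 0.332  0.0163] yaw 161.11968506502814 q [ 0.49  0.42 -0.32  0.82 -0.    0.82] F [-0.2 -0.6  6. ] [-0.11  0.1   0.02]
```

Emit:
step_arm:
  steps: [0,0,0,0,0,20,3,0,0,0,0,0,40,3,0,0,0,0,0,40,3,0,0,1.3,-2,-32,0,3,0,0,1.3,-2,-32,0,3,0,0,1.3,-2,-32,0,3,0,0,1.3,-2,-32,0,3,0,0,1.3,-2,-32,0,3,0,0,1.3,-2,-32,0,3,0,0,1.3,-2,-32,0,3]
  squeeze: 60

```text
clock: 13.17
eef_pos: [0.4345, 0.1064, 0.1155]
eef_rot: [0.266, 3.13, 0.0]
ft_force: [0.7, 0.4, -0.9]
width: 0.156
gripper_force: 58.7
```

Emit:
step_arm:
  steps: [0,0,1.3,-2,-32,0,3,0,0,1.3,-2,-32,0,3,0,0,1.3,-2,-32,0,3,0,0,0,0,0,-35,3,0,0,0,0,0,-25,3,0,0,0,0,0,-10,3,0,0,0,0,0,0,3,0,0,0,0,0,0,3]

```text
clock: 13.83
eef_pos: [0.4288, 0.0117, 0.0454]
eef_rot: [-0.161, -3.137, -0.0]
ft_force: [-0.0, 0.3, -0.6]
width: 0.156
gripper_force: 58.8
```

```bash
python3 k.py; cat > b.py <<'E'
import sys,pickle
from h import *
np.set_printoptions(precision=4,suppress=True)
n=sys.argv[1];p,d=snap('wrist',n+'.png');m=eyes.camera_model('wrist')
np.savez(n+'.npz',p=p,d=d);pickle.dump(m,open(n+'.pkl','wb'))
for q in('gauge_grip','gauge_tip','slot','knob_grip'):
    for r in eyes.landmark_of('wrist',q)[:1]: print(q,np.round(r['location'],4),round(r['confidence'],2))
v,u=np.nonzero(d>0);X=unproj(m,np.c_[u,v],d[v,u])
# strip = wood coloured by hue, in front of tool
pc=p[v,u].astype(int);wood=(pc[:,0]-pc[:,2]>25)&(X[:,0]>.4)&(X[:,0]<.66)&(abs(X[:,1])<.06)&(X[:,2]>.012)&(X[:,2]<.085)
q=X[wood];print('strip',len(q),np.percentile(q[:,2],[5,50,95]),cv2.minAreaRect(q[:,:2].astype(np.float32)))
A=np.c_[q[:,:2]-q[:,:2].mean(0),np.ones(len(q))];print('plane',np.linalg.lstsq(A,q[:,2],rcond=None)[0])
k=(X[:,0]>.55)&(X[:,0]<.66)&(X[:,1]>-.075)&(X[:,1]<.06)&(X[:,2]>.070)&(X[:,2]<.085)&~wood
q=X[k];l=cv2.fitLine(q[:,:2].astype(np.float32),cv2.DIST_HUBER,0,.01,.01).ravel();print('roller',len(q),l,np.degrees(np.arctan2(l[1],l[0])),q[:,2].max())
E
python3 b.py b1
```

```text
clk 13.8333 [0.4288 0.0117 0.0454] yaw 174.11118851280193 q [-0.17  0.2  -0.58  0.79 -0.   -0.07] F [-0.   0.3 -0.6] [ 0.   -0.    0.03]
gauge_grip [0.4279 0.0092 0.0576] 0.88
strip 8934 [0.0174 0.0373 0.0793] ((0.45986208319664, -0.01464243233203888), (0.09903024882078171, 0.1399221122264862), 25.565650939941406)
plane [-0.3396  0.17    0.0483]Traceback (most recent call last):
  File "b.py", line 14, in <module>
    q=X[k];l=cv2.fitLine(q[:,:2].astype(np.float32),cv2.DIST_HUBER,0,.01,.01).ravel();print('roller',len(q),l,np.degrees(np.arctan2(l[1],l[0])),q[:,2].max())
             ~~~~~~~~~~~^^^^^^^^^^^^^^^^^^^^^^^^^^^^^^^^^^^^^^^^^^^^^^^^^^^^^
cv2.error: OpenCV(4.12.0) /io/opencv/modules/imgproc/src/linefit.cpp:50: error: (-215:Assertion failed) count > 0 in function 'fitLine2D_wods'
```

View pics/b1.png

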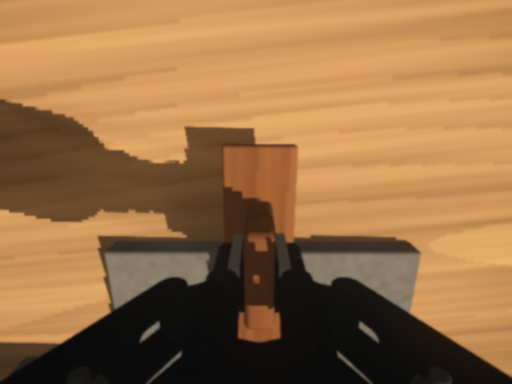

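The rear of the gauge is square with the bed's front edge (row 240), centred at column 260. I'll lower it until it touches the bed.

Emit:
step_arm:
  steps: [0,0,0,0,0,-5,3,0,0,0,0,0,-3,3,0,0,0,0,0,0,3,0,0,0,0,0,-1,3,0,0,0,0,0,0,3]

```text
clock: 14.5
eef_pos: [0.4289, 0.0117, 0.0361]
eef_rot: [-0.161, -3.137, -0.0]
ft_force: [0.4, 0.5, -1.3]
width: 0.153
gripper_force: 58.8
```

Emit:
step_arm:
  steps: [0,0,0,0,0,-1,3,0,0,0,0,0,0,3,0,0,0,0,0,0,3]

```text
clock: 14.75
eef_pos: [0.429, 0.0117, 0.0353]
eef_rot: [-0.161, -3.137, 0.0]
ft_force: [-0.3, -0.1, -0.6]
width: 0.15
gripper_force: 58.8
```

Emit:
step_arm:
  steps: [0,0,0,0,0,-1,3,0,0,0,0,0,0,3,0,0,0,0,0,0,3]

```text
clock: 15.0
eef_pos: [0.4292, 0.0117, 0.0343]
eef_rot: [0.161, 3.137, -0.0]
ft_force: [-0.0, -0.6, -0.6]
width: 0.154
gripper_force: 58.8
```

```bash
python3 k.py; python3 - <<'E'
from h import *
np.set_printoptions(precision=4,suppress=True)
for c in('top','side'):
    p,d=snap(c);m=eyes.camera_model(c)
    for n in('slot','gauge_grip','gauge_tip'):
        for r in eyes.landmark_of(c,n)[:3]: print(c,n,np.round(r['location'],4),round(r['confidence'],2))
    if c=='side':
        u,v=proj(m,[[.54,0,.03]])[0].astype(int);cv2.imwrite('pics/s1.png',cv2.resize(p[v-70:v+70,u-90:u+90,::-1],None,fx=4,fy=4,interpolation=cv2.INTER_CUBIC));print(u-90,v-70)
E
```

```text
clk 15.0 [0.4292 0.0117 0.0343] yaw 174.1101504554727 q [-0.17  0.21 -0.59  0.76 -0.   -0.07] F [-0.  -0.6 -0.6] [-0.09 -0.04  0.01]
top slot [ 0.6108 -0.0047  0.0245] 0.66
top gauge_grip [0.3846 0.4849 0.0311] 0.9
top gauge_grip [0.2114 0.3093 0.0297] 0.72
top gauge_grip [ 0.6083 -0.0047  0.0229] 0.64
top gauge_tip [0.3245 0.2363 0.0044] 0.89
top gauge_tip [ 0.4924  0.5702 -0.0008] 0.78
top gauge_tip [ 0.5642 -0.0041  0.023 ] 0.6
side slot [ 0.6132 -0.002   0.0141] 0.59
side gauge_grip [0.3877 0.486  0.0308] 0.67
side gauge_grip [0.2116 0.3069 0.0289] 0.59
side gauge_grip [0.4284 0.0109 0.0413] 0.58
side gauge_tip [ 0.3258  0.2394 -0.0012] 0.63
side gauge_tip [ 0.566  -0.0048  0.0203] 0.58
185 140
```

Emit:
step_arm:
  steps: [0,0,0,5,-0.5,0,3,0,0,0,5,-0.5,0,3,0,0,0,5,-0.5,0,3,0,0,0,5,-0.5,0,3,0,0,0,5,-0.5,0,3,0,0,0,5,-0.6,0,3,0,0,0,0,0,0,3]

```text
clock: 15.98
eef_pos: [0.4602, 0.0085, 0.0343]
eef_rot: [0.161, 3.137, 0.0]
ft_force: [1.6, -0.5, 3.8]
width: 0.157
gripper_force: 59.4
```

Emit:
step_arm:
  steps: [0,0,0,5,-0.5,0,3,0,0,0,5,-0.5,0,3,0,0,0,5,-0.5,0,3,0,0,0,5,-0.5,0,3,0,0,0,0,0,0,3]

```text
clock: 16.4
eef_pos: [0.4799, 0.0065, 0.0344]
eef_rot: [0.161, 3.137, 0.0]
ft_force: [1.9, 0.6, 4.2]
width: 0.153
gripper_force: 59.6
```

Emit:
step_arm:
  steps: [0,0,0,5,-0.5,0,3,0,0,0,5,-0.5,0,3,0,0,0,5,-0.5,0,3,0,0,0,5,-0.6,0,3,0,0,0,0,0,0,3]

```text
clock: 16.82
eef_pos: [0.4997, 0.0044, 0.0344]
eef_rot: [0.161, 3.137, -0.0]
ft_force: [0.8, 0.4, 4.5]
width: 0.154
gripper_force: 59.7
```

Emit:
step_arm:
  steps: [0,0,0,3,-0.3,0,3,0,0,0,3,-0.3,0,3,0,0,0,0,0,0,3]

```text
clock: 17.07
eef_pos: [0.505, 0.0039, 0.0343]
eef_rot: [-0.161, -3.137, -0.0]
ft_force: [-1.5, 0.3, 4.6]
width: 0.153
gripper_force: 59.9
```

Emit:
step_arm:
  steps: [0,0,0,2,-0.2,0,3,0,0,0,2,-0.2,0,3,0,0,0,0,0,0,3]

```text
clock: 17.32
eef_pos: [0.5087, 0.0036, 0.0343]
eef_rot: [-0.161, -3.137, -0.0]
ft_force: [-2.9, 0.5, 5.6]
width: 0.152
gripper_force: 59.8
```

Emit:
step_arm:
  steps: [0,0,0,2,-0.2,0,3,0,0,0,0,0,0,3]

```text
clock: 17.48
eef_pos: [0.5106, 0.0034, 0.0343]
eef_rot: [-0.161, -3.137, -0.0]
ft_force: [-2.9, 0.9, 5.9]
width: 0.155
gripper_force: 59.9
```

Emit:
step_arm:
  steps: [0,0,0,0,0,0.8,3,0,0,0,2,-0.2,0,3,0,0,0,0,0,0,3]

```text
clock: 17.73
eef_pos: [0.5134, 0.003, 0.0349]
eef_rot: [0.161, 3.137, -0.0]
ft_force: [-0.7, 0.1, -2.0]
width: 0.153
gripper_force: 58.7
```

Emit:
step_arm:
  steps: [0,0,0,2,-0.2,0,3,0,0,0,0,0,0,3]

```text
clock: 17.9
eef_pos: [0.5154, 0.0028, 0.0349]
eef_rot: [0.161, 3.137, -0.0]
ft_force: [-0.1, -0.3, -2.0]
width: 0.154
gripper_force: 58.7
```

Emit:
step_arm:
  steps: [0,0,0,2,-0.2,0,3,0,0,0,0,0,0,3]

```text
clock: 18.07
eef_pos: [0.5174, 0.0027, 0.035]
eef_rot: [0.161, 3.137, 0.0]
ft_force: [-1.5, -0.8, -0.5]
width: 0.156
gripper_force: 58.7
```

Emit:
step_arm:
  steps: [0,0,0,2,-0.2,0,3,0,0,0,0,0,0,3]

```text
clock: 18.23
eef_pos: [0.5194, 0.0024, 0.0351]
eef_rot: [0.161, 3.137, -0.0]
ft_force: [-0.4, -0.1, -1.3]
width: 0.158
gripper_force: 58.7
```

Emit:
step_arm:
  steps: [0,0,0,2,-0.2,0,3,0,0,0,2,-0.2,0,3,0,0,0,0,0,0,3]

```text
clock: 18.48
eef_pos: [0.5235, 0.002, 0.0351]
eef_rot: [0.161, 3.137, -0.0]
ft_force: [0.3, -0.0, -1.3]
width: 0.151
gripper_force: 58.7
```

Emit:
step_arm:
  steps: [0,0,0,2,-0.2,0,3,0,0,0,2,-0.2,0,3,0,0,0,0,0,0,3]

```text
clock: 18.73
eef_pos: [0.5275, 0.0016, 0.0351]
eef_rot: [0.161, 3.137, -0.0]
ft_force: [-0.4, -0.7, -1.0]
width: 0.156
gripper_force: 58.7
```

Emit:
step_arm:
  steps: [0,0,0,2,-0.2,0,3,0,0,0,2,-0.2,0,3,0,0,0,0,0,0,3]

```text
clock: 18.98
eef_pos: [0.531, 0.0013, 0.035]
eef_rot: [-0.161, -3.137, -0.0]
ft_force: [-2.4, 0.1, 0.5]
width: 0.156
gripper_force: 58.8
```

Emit:
step_arm:
  steps: [0,0,0,1,-0.1,0,3,0,0,0,0,0,0,3,0,0,0,0,0,0,3]

```text
clock: 19.23
eef_pos: [0.5316, 0.0013, 0.035]
eef_rot: [-0.161, -3.137, -0.0]
ft_force: [-3.4, -0.0, 0.5]
width: 0.153
gripper_force: 58.9
```

Emit:
step_arm:
  steps: [0,0,0,1,-0.1,0,3,0,0,0,0,0,0,3,0,0,0,0,0,0,3]

```text
clock: 19.48
eef_pos: [0.5326, 0.0012, 0.035]
eef_rot: [-0.161, -3.137, -0.0]
ft_force: [-5.3, 0.1, 0.6]
width: 0.152
gripper_force: 58.9
```

Emit:
step_arm:
  steps: [0,0,0,1,-0.1,0,3,0,0,0,0,0,0,3,0,0,0,0,0,0,3]

```text
clock: 19.73
eef_pos: [0.5334, 0.0011, 0.0349]
eef_rot: [-0.161, -3.136, -0.0]
ft_force: [-5.5, 0.6, 0.9]
width: 0.155
gripper_force: 59.0
```

The stop is felt: the force rises about 1.5 N/mm from x≈0.530. I'll ease back to a light press, set the gauge down and let go.

Emit:
step_arm:
  steps: [0,0,0,-1,0.1,0,3,0,0,0,-1,0.1,0,3,0,0,0,0,0,-0.5,3,0,0,0,0,0,0,3,0,0,0,0,0,0,3]

```text
clock: 20.15
eef_pos: [0.5321, 0.0012, 0.0346]
eef_rot: [0.161, 3.137, 0.0]
ft_force: [-4.1, 1.0, 0.6]
width: 0.16
gripper_force: 59.0
```

Emit:
step_arm:
  steps: [0,0,0,-0.9,0.1,0,3,0,0,0,0,0,-0.3,3,0,0,0,0,0,0,3,0,0,0,0,0,0,3]

```text
clock: 20.48
eef_pos: [0.5313, 0.0013, 0.0344]
eef_rot: [0.161, 3.137, 0.0]
ft_force: [-3.0, 0.5, 1.2]
width: 0.157
gripper_force: 59.1
```

Emit:
step_arm:
  steps: [0,0,0,-0.9,0.1,0,3,0,0,0,0,0,0,3,0,0,0,0,0,0,3]

```text
clock: 20.73
eef_pos: [0.5305, 0.0014, 0.0344]
eef_rot: [0.161, 3.137, 0.0]
ft_force: [-1.9, 0.8, 0.7]
width: 0.157
gripper_force: 58.9
```

Emit:
step_arm:
  steps: [0,0,0,-0.6,0.1,0,3,0,0,0,0,0,0,3,0,0,0,0,0,0,3,0,0,0,0,0,0,3]
  squeeze: 20

```text
clock: 21.07
eef_pos: [0.5299, 0.0015, 0.0344]
eef_rot: [0.161, 3.137, -0.0]
ft_force: [-0.1, 0.2, -0.4]
width: 0.152
gripper_force: 58.9
```

Emit:
step_arm:
  steps: [0,0,0,0,0,0,16,0,0,0,0,0,0,20,0,0,0,0,0,0,26,0,0,0,0,0,0,34,0,0,0,0,0,0,40,0,0,0,0,0,0,44]

```text
clock: 21.57
eef_pos: [0.5296, 0.0015, 0.0343]
eef_rot: [0.161, 3.137, 0.0]
ft_force: [0.2, 0.1, 0.3]
width: 0.513
gripper_force: 0.0
```

```bash
python3 k.py
```

```text
clk 21.5667 [0.5296 0.0015 0.0343] yaw 174.11204068229998 q [-0.16  0.36 -0.37  0.84  0.   -0.05] F [0.2 0.1 0.3] [ 0.02 -0.   -0.01]
```

Emit:
step_arm:
  steps: [0,0,0,0,0,10,44,0,0,0,0,0,25,44,0,0,0,0,0,40,44,0,0,0,0,0,40,44,0,0,0,0,0,40,44,0,0,0,0,0,40,44,0,0,0,-20,0,10,44,0,0,0,0,0,0,44,0,0,0,0,0,0,44,0,0,0,0,0,0,44]

```text
clock: 22.4
eef_pos: [0.5094, 0.0016, 0.2389]
eef_rot: [-0.161, -3.137, -0.0]
ft_force: [-0.2, 0.2, -0.4]
width: 0.516
gripper_force: 0.0
```

```bash
python3 k.py; python3 g.py g2 '[.53,.0015]' .018; python3 w.py w4
```

```text
clk 22.4 [0.5094 0.0016 0.2389] yaw 174.10667823108483 q [-0.16  0.19 -0.05  1.33  0.   -0.06] F [-0.2  0.2 -0.4] [-0.05  0.01 -0.05]
gauge_grip [0.5269 0.0012 0.0452] 0.78
gauge_grip [ 0.6159 -0.0058  0.0195] 0.27
gauge_tip [ 0.6653 -0.014   0.0223] 0.95
0.045 499 0.06641985471198954 (0.5289361476898193, 0.0014043943956494331) (0.012689351104199886, 0.04830401390790939) 83.91030883789062
0.004 2629 0.02470350494004293 (0.579344630241394, -0.040005698800086975) (0.1853308230638504, 0.2601151466369629) 17.986846923828125
bar (0.5897560715675354, -0.1539764255285263) (0.01619851030409336, 0.06108921766281128) 54.62244415283203 0.12111638491165685
tab 0.052 50 144.07951239413865 7.831023967460055
tab 0.045 93 144.06582703457883 9.28036571378982
tab 0.04 112 144.07297236271816 10.187387501985086
nose 49 144.12846029283534
crop origin 49 191
```

View pics/g2.png

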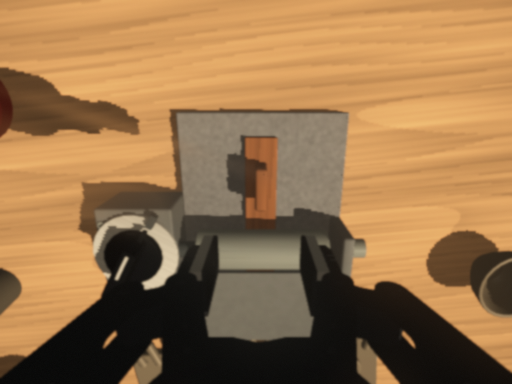

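The gauge lies under the roller (strip at (260,178), grip at (0.529,0.001), within 1 mm of where I let go). The pointer is still at the tab (nose 144.1°, tab 144.1°), and the gripper is clear. I'm handing it in.

```bash
python3 -c "
from h import *
print(workorder.finish_job())"
```

```text
the job is handed in; nothing more can be done
None
```

The job is handed in: the pointer stands at the tab to within about 1°, and the wooden gauge lies under the roller, lightly against the hidden stop (within about 1 mm), with the gripper clear and nothing else touched; the robot's clock stood at about 23 s of the 72 s allowed, and handing in returned no verdict.

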